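# Load the marking station and latch its sliding guard

### The arm

A 6-joint arm with a two-finger parallel gripper is mounted at the origin on a cart in front of the work surface, level with it; the furniture and walls round the work are solid. World frame = base frame: x ahead of the robot, y to its left, z up, the work surface at z = 0. Lengths are in m, angles in rad, forces in N, time in s.
With the tool pointing down it reaches from about 0.375 to 0.9 m from the base axis. Payload 3.1 kg.
Tool frame: the origin (TCP) lies midway between the tips of the shut fingers; the grasp point (between the pads) lies 19 mm behind it; x points along the fingers, z is the direction in which the jaws open and shut, and the axes are right-handed (so a half turn about x gives the same grasp; the last joint's range is limited). The gripper opens to 87 mm and grips with 3 to 60 N. Pads are 19 mm wide; open, the fingers measure 117 mm over their backs; the gripper's body (75 mm by 190 mm) begins 51 mm behind the grasp point.
Start: joints at [-1.357, 0.527, 1.433, -0, 1.181, -0.178], TCP at [0.239, -0.578, 0.223] pointing down, gripper open.
Joint ranges: [-3.08, 3.08], [-0.75, 2.2], [0.22, 2.44], [-1.43, 4.57], [0, 2.65], [-2.85, 2.85]. Speed limits (rad/s): [2.79, 2.79, 3.14, 3.14, 3.14, 3.14].

### API

Orientations are given as a unit quaternion [x, y, z, w].
In Python, from rig import readout, imaging, robot gives the robot as it stands. The module is installed in compiled form; this text tells all that it offers.
- The arm moves only by the tool play_rows, never from a script. Its argument "rows" is text: rows parted by semicolons, each of 7 numbers parted by spaces: the turn, a rotation vector about the tool's x, y, z in rad, then the shift along the tool's x, y, z in mm, then the closure, from 0 (fully open) to 1 (shut). In form: ax ay az tx ty tz gripper; .... A call has 1 to 8 rows; each row shifts and turns the commanded pose from where the row before left it, along the tool's axes as they then stand; what a row does not reach is not made up. A row lasts 1/12 s, in which the tool goes at most 41.7 mm and 7.16 degrees, less where a joint would pass 70% of its speed; a pose out of reach is approached as far as the arm can. A call with a gripper value outside its range is refused whole. The fingers move at their own pace and stop on an object; "squeeze" is the grip in N (left out, the last holds). Time passes only in rows, so rows that do not move let the fingers close. It gives the time, the measured TCP pose, the force and the opening at its end, in the units of the state.
- readout.get_obs(): the state, without advancing time (a new reading comes with each control period).
- imaging.camera(name): name is "scene" or "side" or "wrist"; returns the picture (400x640x3 uint8, blue, green, red); there is no depth.
- imaging.camera_info(name): a dict with "K" (3x3 intrinsics, pixels), "k1" (the pictures are not rectified: a ray, as slopes to the right and down, at radius r is drawn at 1 + k1 r^2 times it, then the intrinsics apply), "world_to_cam" (4x4, takes a point from world to camera coordinates). Camera axes: x right, y down, z forward; pixel columns grow to the right and rows downward; lengths in m; the calibration is good to about 2 mm. A picture is of the moment at which its call begins: read the wrist's pose just before it. camera_info takes no time and is no camera call; for the wrist camera it gives the pose at the moment of the call.
- robot.hand_in(): hands the job in, once; it reports no verdict.
The state is a dict: "time": time; "q": joint angles; "joint_velocities": joint speeds; "joint_torque": joint torques, N m; "position": TCP position; "tool_rot": TCP orientation; "ft_force": force on the tool from outside, world axes, zero at the start; "moment": the same for the moment, N m; "grip_width": finger opening in m.
Only numpy, scipy, OpenCV 4.12 (cv2) and the standard library are available. Lean on these libraries where they do the work, as an engineer would, in place of code of your own. Each camera call takes 0.05 s, during which the arm holds its last target. There are 200 camera calls.

### The job

Get the carton marking station ready to run: stand the shorter of the two small cartons in the nest on the station's bed, on its long edge as it stands now, and let go of it. Then push the clear sliding guard over it until the latch pin clicks into its notch, so that the guard stays locked by itself; push slowly and stop soon after the click, so that the end buffer is not crushed. Leave the longer carton where it stands.

Things in the scene. Friction and masses are not known exactly. Their poses are not given: they have to be found in the camera images.
- carton_center (a point): Centre of the shorter small carton: 100 x 40 mm in plan, 55 mm tall as it stands on its long edge (centre 27.5 mm above its underside), about 0.15 kg. Axes: x along its 100 mm length, y up, z level across its 40 mm width (the way to grip it). The two cartons may stand in each other's places. Either way round in the nest is right.
- long_carton_center (a point): Centre of the longer small carton: 130 x 45 mm in plan, 66 mm tall as it stands (axes as the other's). Not needed; leave it alone.
- station: Carton marking station: fixed grey bed 255 mm (its x) by 375 mm (y), 15 mm thick, with a nest, a clear sliding guard and a grey housing 100 mm tall at the back of the +y half. Origin on the bench under the nest's centre; x to the station's back, y from the nest to the parked guard, z up. A low end plate (36 mm above the bed) stands 100 mm from the nest's centre at -y.
- nest (a point): Centre of the nest's floor, on the bed's top (15 mm above the bench), axes as the station's. Two aluminium cheeks along x, 80 mm long, 14 mm high, leave 47 mm free between them (57 mm in the top 5 mm, a lead-in); two end stops 10 mm high leave 110 mm free along x. The carton stands between the cheeks, its length along x.
- handle (a point): Middle of the guard's upright black grip bar: 60 mm along the station's x, 16 mm thick along its y; its top is 17 mm above this point, the guard's roof 30 mm below it, with a foot 5 mm high, 34 mm wide along y. The guard is a clear hood 140 mm (x) by 130 mm (y), 85 mm high, its -y side open; the bar stands mid-roof. Moves with the guard; axes as the station's.
- guard (a joint): Guard's travel in m along the station's -y; 0 = parked; friction 1.5 N. The latch block is adjustable in slots, so the click comes anywhere from 0.17 to 0.215 and must be found by feel: from 40 mm before it the push rises to 6-13 N, falls as the roller tops the crest, and some 8 mm on the pin drops; 1-4 mm later the guard meets the buffer. Short of the crest it is pushed back.
- latch_pin (a joint): Lift in m of the vertical spring pin (roller tip, round black knob) on the grey block behind the nest: 0 = down, nothing under it; the ramp of the guard's tongue lifts it to about 0.010, and it drops to about 0.0025 in the notch, when the guard is latched.
- buffer (a joint): Compression in m of the spring end buffer on the same block: 0 = untouched, 5 N per mm; crushed beyond 0.0045 m (about 22 N).
There are look-alikes about, which are no part of the job. Leave any blue or red look-alike of the part that bears carton_center alone.

How it is judged:
On the way, in this order (a step that is already met when the one before it is completed fails the run):
1. the shorter carton stands in the nest, let go, with the guard still off it (x of carton_center in the frame of nest between -0.012 and 0.012 m and y of carton_center in the frame of nest between -0.006 and 0.006 m and z of carton_center in the frame of nest below 0.031 m and angle between carton_center's own y axis and vertical below 0.06 rad and contact force between the fingers and carton below 0.1 N and value of joint guard below 0.06 m), for 0.2 s.
2. the guard, pushed over the carton, has lifted the latch pin to its crest (value of joint latch_pin above 0.007 m and value of joint guard above 0.14 m).
At the end, for the whole second after the job is handed in: The shorter carton stands seated on the nest's floor (centre within 12 mm along and 6 mm across of the nest's centre), and the guard is at rest over it, held by the latch pin, which has dropped into the notch (pin lift between 1 and 6 mm) (x of carton_center in the frame of nest between -0.012 and 0.012 m and y of carton_center in the frame of nest between -0.006 and 0.006 m and z of carton_center in the frame of nest below 0.031 m and angle between carton_center's own y axis and vertical below 0.06 rad and value of joint guard above 0.155 m and velocity of joint guard between -0.01 and 0.01 m/s and value of joint latch_pin between 0.001 and 0.006 m); the robot touches nothing.
It fails at once if the end buffer is crushed (compressed more than 4.5 mm, about 22 N) (value of joint buffer above 0.0045 m).
It fails at once if the longer carton is shifted by more than 3 cm (distance of long_carton_center from where it was at the start of the episode above 0.03 m).
It also fails if it takes over 69 s, if anything falls off the work surface, if the arm or the gripper's body presses on something with over 40 N, if the wrist force passes 120 N, or if a joint passes its speed limit or range.

## Working session

There is one attempt and no reset: what is moved stays moved. The work goes in short steps, Python scripts to look and compute and a tool call to move; the robot and the scene stay as the last step left them, time stands still between calls to the robot, and variables do not carry over. Pictures are saved under pics/ and viewed, about 8 in all and at most 12, crops included, and the job is handed in when it is done.

Besides the shell and the picture viewer there is one more tool, called after "Call:" as name(argument=value, ...) on one line, values as JSON. play_rows: Moves the arm, as the interface text tells. Its arguments: {"type":"object","properties":{"rows":{"type":"string"},"squeeze":{"type":"number"}},"required":["rows"]}

```bash
mkdir -p pics
cat > h.py <<'E'
import numpy as np, cv2
from rig import readout, imaging, robot
from scipy.spatial.transform import Rotation as R
def snap(n,f):
    ci=imaging.camera_info(n); im=imaging.camera(n).copy(); cv2.imwrite('pics/'+f+'.png',im)
    np.savez('pics/'+f+'.npz',K=ci['K'],k1=ci['k1'],T=ci['world_to_cam']); return im
def load(f):
    d=np.load('pics/'+f+'.npz'); return d['K'],float(d['k1']),d['T']
def ray(f,uv):
    K,k1,T=load(f); s=cv2.undistortPoints(np.array([[uv]],float),K,np.array([k1,0,0,0.]))[0,0]
    Rm,t=T[:3,:3],T[:3,3]; return -Rm.T@t, Rm.T@np.array([s[0],s[1],1])
def at(f,uv,z):
    o,d=ray(f,uv); return o+d*(z-o[2])/d[2]
def proj(f,P):
    K,k1,T=load(f); return cv2.projectPoints(np.array(P,float).reshape(-1,3),cv2.Rodrigues(T[:3,:3])[0],T[:3,3],K,np.array([k1,0,0,0.]))[0][:,0]
def pose():
    o=readout.get_obs(); return o
E
python3 - <<'E'
from h import *
a=snap('scene','s0');b=snap('side','d0');snap('wrist','w0')
print(readout.get_obs()); 
for f in('s0','d0','w0'): K,k,T=load(f); print(f,K[0,0],k,-T[:3,:3].T@T[:3,3],T[2,:3])
E
```

```text
{'time': 0.15, 'q': array([-1.35749362e+00,  5.28259949e-01,  1.43358098e+00,  4.62646564e-06,
        1.18140953e+00, -1.78518139e-01]), 'joint_velocities': array([-0.00051364, -0.00340444, -0.00298408,  0.00189088, -0.00030728,
        0.00109216]), 'joint_torque': array([ 5.45724270e-04, -4.40429306e+01, -1.76842672e+01,  6.33784267e-02,
        5.52543544e-02, -8.37195512e-05]), 'position': array([ 0.23856967, -0.57708117,  0.22180053]), 'tool_rot': array([ 0.39351426,  0.58818523, -0.39269773,  0.58734415]), 'ft_force': array([0.28556933, 0.61895749, 0.68751425]), 'moment': array([ 0.02331735, -0.00525661,  0.02271219]), 'grip_width': 0.08698999161919396}
s0 509.89786311271257 -0.15677580709133038 [-0.32587109  0.47437971  1.28372059] [ 0.55813042 -0.3688448  -0.74326573]
d0 455.7934617210796 0.0383545397414273 [0.51401769 0.99249101 0.81483441] [ 0.04467096 -0.83089416 -0.55463447]
w0 324.2313073168973 -0.018975589330451254 [ 0.31490194 -0.54613611  0.3836449 ] [-0.27485762 -0.11161187 -0.95498486]
```

View pics/s0.png

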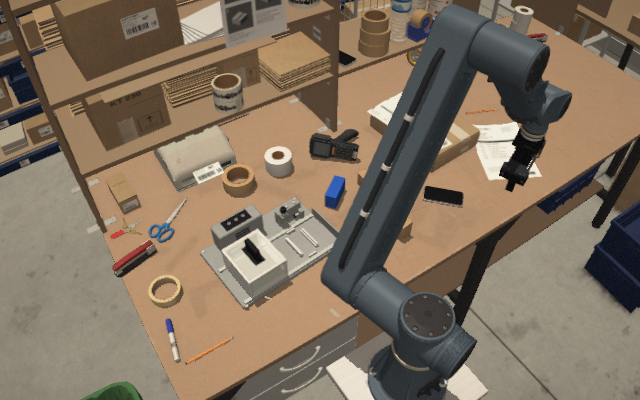

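View pics/d0.png

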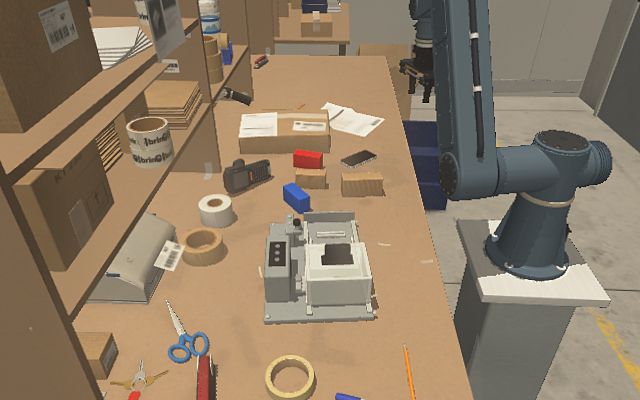

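The scene view shows the station at about (270,250), with the arm hiding the cartons. The side view shows two brown cartons at (311,178) and (362,184), a red block at (308,158), a blue block at (296,197), and the station at (320,265). I'll enlarge both views.

Run:
```python
from h import *
b=cv2.imread('pics/d0.png')[140:330,250:400]
cv2.imwrite('pics/d0c.png',cv2.resize(b[:70],None,fx=5,fy=5,interpolation=cv2.INTER_CUBIC))
cv2.imwrite('pics/d0s.png',cv2.resize(b[60:],None,fx=4.5,fy=4.5,interpolation=cv2.INTER_CUBIC))
for uv in [(311,178),(362,184),(316,265)]: print(at('d0',uv,.05))
```

```text
[ 0.60061403 -0.29374481  0.05      ]
[ 0.43460957 -0.26429473  0.05      ]
[0.56146256 0.13115915 0.05      ]
```

View pics/d0c.png

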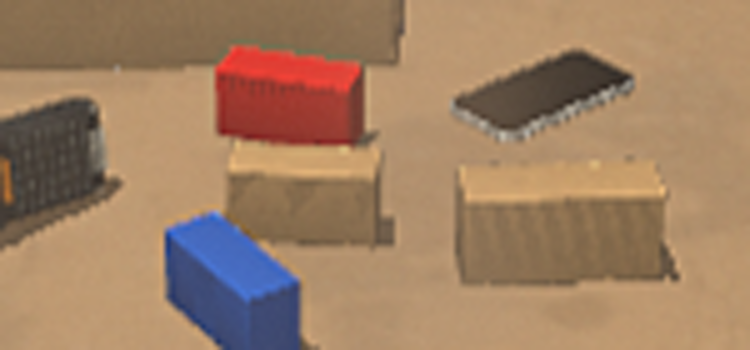

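View pics/d0s.png

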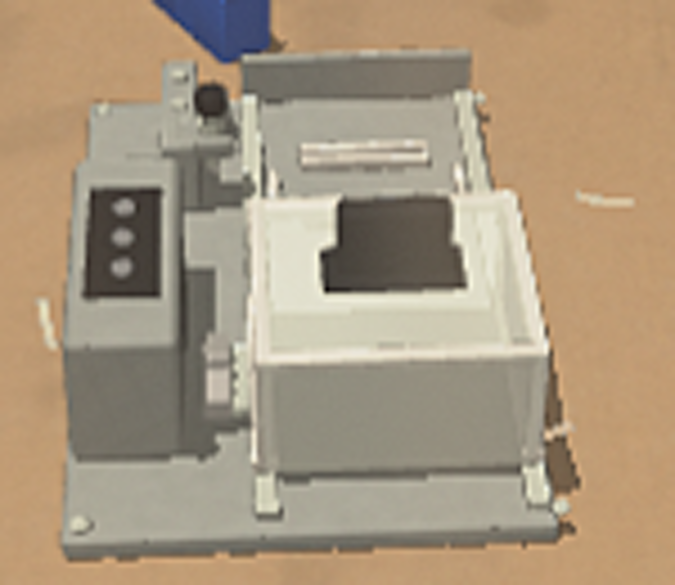

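Two brown cartons are candidates: crop (300,200), full image (311,178), and crop (560,225), full image (362,184). The first has the shorter and lower face (about 30 px against 41 px), so it should be the 100 mm one. The red block is close behind it and the blue one in front. I'll check these numerically.

Run:
```python
from h import *
c=lambda u,v:(250+u/5-.4,140+v/5-.4); s=lambda u,v:(250+u/4.5-.4,200+v/4.5-.4)
def p(n,L,z,f=c):
    P=[at('d0',f(*q),z) for q in L]; print(n,[tuple(x[:2].round(4)) for x in P],[round(float(np.linalg.norm(P[i]-P[i-1])),4) for i in range(1,len(P))])
p('short top',[(228,178),(378,181),(382,150),(232,145)],.055)
p('short bot',[(226,236),(376,244)],0)
p('long top',[(460,196),(664,200),(660,161),(462,166)],.066)
p('long bot',[(463,280),(662,277)],0)
p('red top',[(217,78),(358,92),(362,65),(235,46)],.055)
p('red bot',[(217,135),(360,143)],0)
p('blue top',[(167,233),(245,300),(298,280),(212,213)],.055)
p('bed',[(63,542),(557,530),(482,97),(92,102)],.015,s)
p('endplate top',[(243,55),(470,50)],.051,s)
p('guard top',[(258,357),(545,352),(518,192),(250,200)],.10,s)
p('handle top',[(338,200),(450,195)],.147,s)
```

```text
short top [(np.float64(0.6532), np.float64(-0.3007)), (np.float64(0.5543), np.float64(-0.3018)), (np.float64(0.5531), np.float64(-0.343)), (np.float64(0.6545), np.float64(-0.3447))] [0.0989, 0.0412, 0.1014]
short bot [(np.float64(0.6575), np.float64(-0.3168)), (np.float64(0.5555), np.float64(-0.3117))] [0.1021]
long top [(np.float64(0.5005), np.float64(-0.2668)), (np.float64(0.3705), np.float64(-0.2682)), (np.float64(0.3698), np.float64(-0.3181)), (np.float64(0.4995), np.float64(-0.3052))] [0.1301, 0.0499, 0.1304]
long bot [(np.float64(0.4967), np.float64(-0.2699)), (np.float64(0.3658), np.float64(-0.2801))] [0.1312]
red top [(np.float64(0.6738), np.float64(-0.4402)), (np.float64(0.5729), np.float64(-0.4243)), (np.float64(0.5718), np.float64(-0.4652)), (np.float64(0.6654), np.float64(-0.4902))] [0.1021, 0.0409, 0.0969]
red bot [(np.float64(0.6769), np.float64(-0.4557)), (np.float64(0.5722), np.float64(-0.4491))] [0.1049]
blue top [(np.float64(0.6855), np.float64(-0.2301)), (np.float64(0.6296), np.float64(-0.1557)), (np.float64(0.599), np.float64(-0.1796)), (np.float64(0.6594), np.float64(-0.2559))] [0.0931, 0.0388, 0.0974]
bed [(np.float64(0.6727), np.float64(0.2839)), (np.float64(0.4231), np.float64(0.2631)), (np.float64(0.4531), np.float64(-0.1087)), (np.float64(0.7098), np.float64(-0.0901))] [0.2505, 0.3731, 0.2574]
endplate top [(np.float64(0.61), np.float64(-0.0977)), (np.float64(0.4626), np.float64(-0.1109))] [0.148]
guard top [(np.float64(0.5763), np.float64(0.2353)), (np.float64(0.4326), np.float64(0.2241)), (np.float64(0.4416), np.float64(0.0967)), (np.float64(0.5894), np.float64(0.1114))] [0.1441, 0.1277, 0.1486]
handle top [(np.float64(0.5391), np.float64(0.167)), (np.float64(0.4815), np.float64(0.1599))] [0.0581]
```

The dimensions fit. The carton at about (0.604,-0.323) is 100 x 41 mm, and the other is 130 x 50 mm. The station yaw is about 0.083, with the nest near (0.53,-0.005). Next I'll plan the approach.

```bash
cat >> h.py <<'E'
def plan(xyz,yaw,jaw=None):
    """shift/turn to reach TCP xyz, tool down, jaws (z) along yaw or yaw+pi, nearest; shift is in tool axes before the turn and after it"""
    o=readout.get_obs(); Rc=R.from_quat(o['tool_rot']); best=None
    for y in (yaw,yaw+np.pi):
        z=np.array([np.cos(y),np.sin(y),0]); x=np.array([0,0,-1.]); Rt=R.from_matrix(np.c_[x,np.cross(z,x),z])
        rv=(Rc.inv()*Rt).as_rotvec()
        if best is None or np.linalg.norm(rv)<np.linalg.norm(best[0]): best=(rv,Rt)
    d=np.array(xyz)-o['position']
    print('turn',best[0].round(4),'shift before',(1e3*Rc.inv().apply(d)).round(1),'after',(1e3*best[1].inv().apply(d)).round(1),'pos',o['position'].round(4),'F',o['ft_force'].round(2),'w',round(o['grip_width'],4),'t',round(o['time'],2),'q',o['q'].round(2))
    return best
E
python3 - <<'E'
from h import *
print(R.from_quat(readout.get_obs()['tool_rot']).as_matrix().round(3))
plan([.60,-.323,.20],np.pi/2)
K,k,T=load('w0');o=readout.get_obs()
print('cam in tool',R.from_quat(o['tool_rot']).inv().apply(-T[:3,:3].T@T[:3,3]-o['position']),R.from_quat(o['tool_rot']).inv().apply(T[2,:3]))
E
```

```text
[[-0.     0.924  0.382]
 [ 0.002  0.382 -0.924]
 [-1.     0.    -0.002]]
turn [ 0.3918 -0.0017  0.    ] shift before [ 22.1 431.1 -96.8] after [  21.8  361.4 -254.1] pos [ 0.2386 -0.5771  0.2218] F [0.29 0.62 0.69] w 0.087 t 0.15 q [-1.36  0.53  1.43  0.    1.18 -0.18]
cam in tool [-0.16182045  0.08241282  0.00028522] [ 9.54897915e-01 -2.96934183e-01 -2.49268156e-04]
```

Call:
play_rows(rows="0.098 0 0 0 0 0 0; 0.098 0 0 0 0 0 0; 0.098 0 0 0 0 0 0; 0.098 0 0 0 0 0 0; 0 0 0 0 30 -21 0.1; 0 0 0 0 33 -23 0.2; 0 0 0 0 33 -23 0.25; 0 0 0 0 33 -23 0.25")

```text
time: 0.82
position: [0.3684, -0.4866, 0.2221]
tool_rot: [0.501, 0.5, -0.5, 0.499]
ft_force: [1.2, -0.2, 0.3]
grip_width: 0.0692
```

Call:
play_rows(rows="0 0 0 0 33 -23 0.25; 0 0 0 0 33 -23 0.25; 0 0 0 0 33 -23 0.25; 0 0 0 0 33 -23 0.25; 0 0 0 0 33 -23 0.25; 0 0 0 0 33 -24 0.25; 0 0 0 0 30 -24 0.25; 0 0 0 0 0 0 0.25")

```text
time: 1.48
position: [0.601, -0.3189, 0.2221]
tool_rot: [0.5, 0.501, -0.497, 0.502]
ft_force: [1.3, -1.0, -0.2]
grip_width: 0.0654
```

Run:
```python
from h import *
plan([.604,-.323,.12],np.pi/2)
im=snap('wrist','w1')
```

```text
turn [ 0.0066 -0.0026 -0.0034] shift before [102.1   2.6   4.4] after [102.1   3.    4.1] pos [ 0.601  -0.3189  0.2221] F [ 1.3  -1.03 -0.18] w 0.0654 t 1.48 q [-0.65  0.6   1.28  0.    1.25  0.91]
```

View pics/w1.png

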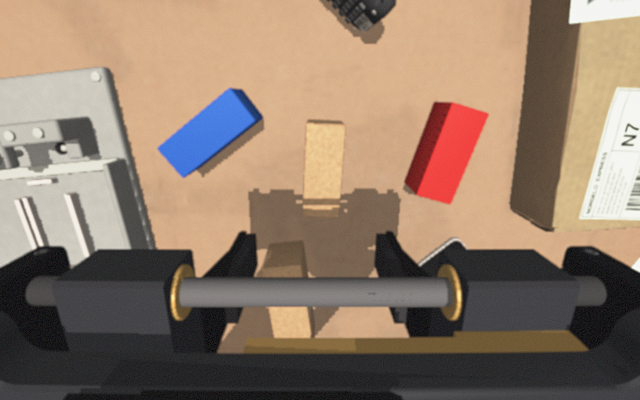

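The wrist view shows the carton's top face at about (307,121) to (342,204), with blue at (210,132), red at (445,152), the nest cheeks at (25,225) and (80,225), and the longer carton at (290,290).

Run:
```python
from h import *
im=cv2.imread('pics/w1.png')
m=cv2.cvtColor(im,cv2.COLOR_BGR2HSV)
Q=[(307,121),(344,122),(342,205),(303,203)]
P=np.array([at('w1',q,.055)[:2] for q in Q]); print(P.round(4),P.mean(0))
a=P[0]-P[3];b=P[1]-P[2]; print(np.linalg.norm(a),np.linalg.norm(b),np.arctan2(a[1],a[0]),np.arctan2(b[1],b[0]))
for s in('d0',): print(proj('d0',np.c_[P,[.055]*4]))
cv2.imwrite('pics/w1c.png',np.hstack([cv2.resize(im[100:230,280:370],None,fx=4,fy=4,interpolation=cv2.INTER_CUBIC),cv2.resize(im[100:230,0:100],None,fx=4,fy=4,interpolation=cv2.INTER_CUBIC)]))
```

```text
[[ 0.6585 -0.3097]
 [ 0.6578 -0.3465]
 [ 0.5706 -0.3471]
 [ 0.5725 -0.3053]] [ 0.61486074 -0.32714955]
0.08606785165488177 0.08719925861252235 -0.05056713753221329 0.007731844880248469
[[293.84197131 173.79344354]
 [295.06960915 168.32128733]
 [320.86216714 168.86654291]
 [319.70812793 175.1202219 ]]
```

View pics/w1c.png

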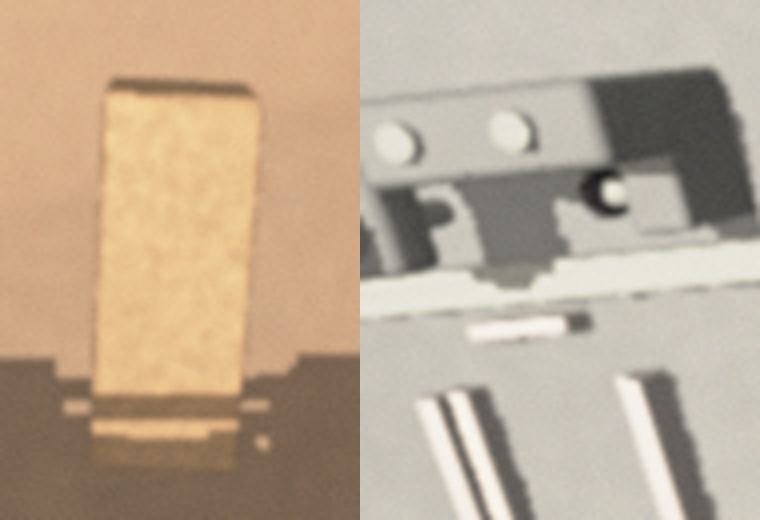

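Run:
```python
from h import *
c=lambda u,v:(280+u/4-.4,100+v/4-.4); n=lambda u,v:((u-360)/4-.4,100+v/4-.4)
P=np.array([at('w1',c(*q),.055)[:2] for q in [(107,93),(259,97),(235,468),(91,466)]]); print(P.round(4),P.mean(0))
a=P[0]-P[3];b=P[1]-P[2]; print(np.linalg.norm(a),np.linalg.norm(b),np.arctan2(a[1],a[0]),np.arctan2(b[1],b[0]))
# nest
for q,z in [((418,400),.029),((485,388),.024),((458,392),.024),((618,378),.024),((670,373),.015),((470,333),.025),((566,318),.025)]: print(q,at('w1',n(*q),z).round(4))
plan([.604,-.324,.12],np.pi/2)
```

```text
[[ 0.6567 -0.309 ]
 [ 0.656  -0.3469]
 [ 0.5573 -0.3436]
 [ 0.5576 -0.3045]] [ 0.60688094 -0.32600872]
0.09923588747130532 0.0987681576075566 -0.045113391065059946 -0.03321790409842185
(418, 400) [0.5653 0.0352 0.029 ]
(485, 388) [0.5675 0.0186 0.024 ]
(458, 392) [0.5662 0.0272 0.024 ]
(618, 378) [ 0.5709 -0.0226  0.024 ]
(670, 373) [ 0.5698 -0.0316  0.015 ]
(470, 333) [0.5846 0.0179 0.025 ]
(566, 318) [ 0.5893 -0.012   0.025 ]
turn [ 0.0056 -0.0009 -0.0001] shift before [101.9   5.7   2.8] after [101.9   5.8   2.7] pos [ 0.5982 -0.3213  0.2219] F [0.04 0.1  0.88] w 0.0652 t 1.53 q [-0.66  0.6   1.29  0.    1.25  0.91]
```

Call:
play_rows(rows="0.044 0 0 0 0 0 0.25; 0 0 0 35 7 4 0.25; 0 0 0 35 0 0 0.25; 0 0 0 35 0 0 0.25; 0 0 0 35 0 0 0.25; 0 0 0 30 0 0 0.25; 0 0 0 20 0 0 0.25; 0 0 0 0 0 0 0.25")

```text
time: 2.2
position: [0.5978, -0.3275, 0.0268]
tool_rot: [-0.51, -0.493, 0.512, -0.484]
ft_force: [-0.5, 1.3, 0.3]
grip_width: 0.0655
```

Run:
```python
from h import *
plan([.605,-.325,.021],np.pi/2-.04)
```

```text
turn [-0.0057 -0.0064  0.0099] shift before [ 5.8  7.2 -2.8] after [ 5.8  7.1 -2.8] pos [ 0.5978 -0.3275  0.0268] F [-0.46  1.26  0.26] w 0.0655 t 2.2 q [-0.66  0.84  1.4  -0.    0.91  0.95]
```

Call:
play_rows(rows="0 0 0 4 5 -2 0.25; 0 0 0 0 0 0 0.25; 0 0 0 0 0 0 1; 0 0 0 0 0 0 1; 0 0 0 0 0 0 1; 0 0 0 0 0 0 1; 0 0 0 0 0 0 1; 0 0 0 0 0 0 1", squeeze=15)

```text
time: 2.87
position: [0.6079, -0.3272, 0.0294]
tool_rot: [0.511, 0.489, -0.511, 0.489]
ft_force: [-0.6, 0.2, 3.6]
grip_width: 0.0396
```

Run:
```python
from h import *
plan([.605,-.325,.021],np.pi/2-.04)
```

```text
turn [-0.0042  0.0003 -0.0008] shift before [ 8.4 -3.  -2.1] after [ 8.4 -3.  -2.1] pos [ 0.6079 -0.3272  0.0294] F [-0.6   0.25  3.57] w 0.0396 t 2.87 q [-0.66  0.85  1.38  0.    0.91  0.96]
```

Call:
play_rows(rows="0 0 0 0 0 0 0.25; 0 0 0 0 0 0 0.25; 0 0 0 7 -2 -1 0.25; 0 0 0 0 0 0 1; 0 0 0 0 0 0 1; 0 0 0 0 0 0 1; 0 0 0 0 0 0 1; 0 0 0 0 0 0 1", squeeze=20)

```text
time: 3.53
position: [0.6057, -0.3262, 0.0214]
tool_rot: [-0.511, -0.489, 0.511, -0.489]
ft_force: [0.0, 0.1, -2.0]
grip_width: 0.0397
```

Call:
play_rows(rows="0 0 0 -10 0 0 1; 0 0 0 -25 0 0 1; 0 0 0 -30 0 0 1; 0 0 0 -30 0 0 1; 0 0 0 -30 0 0 1; 0 0 0 0 0 0 1; 0 0 0 0 0 0 1")

```text
time: 4.12
position: [0.607, -0.3271, 0.1499]
tool_rot: [0.511, 0.487, -0.511, 0.491]
ft_force: [0.0, -0.3, -1.7]
grip_width: 0.0399
```

Run:
```python
from h import *
plan([.529,-.006,.15],np.pi/2+.083)
```

```text
turn [-0.1271  0.0038 -0.0047] shift before [  -1.6  -92.1 -317.3] after [-1.000e-01 -5.110e+01 -3.264e+02] pos [ 0.607  -0.3271  0.1499] F [ 0.01 -0.27 -1.66] w 0.0399 t 4.12 q [-0.66  0.69  1.33 -0.    1.12  0.96]
```

Call:
play_rows(rows="-0.063 0 0 0 0 0 1; -0.063 0 0 0 0 0 1; 0 0 0 0 -6 -25 1; 0 0 0 0 -6 -38 1; 0 0 0 0 -6 -38 1; 0 0 0 0 -6 -38 1; 0 0 0 0 -6 -38 1; 0 0 0 0 -6 -38 1")

```text
time: 4.78
position: [0.5501, -0.1127, 0.1451]
tool_rot: [0.479, 0.521, -0.48, 0.519]
ft_force: [1.0, -0.1, -0.9]
grip_width: 0.0397
```

Call:
play_rows(rows="0 0 0 0 0 0 1; 0 0 0 0 0 0 1; 0 0 0 0 0 0 1")

```text
time: 5.03
position: [0.5521, -0.1147, 0.1459]
tool_rot: [0.479, 0.52, -0.479, 0.52]
ft_force: [0.2, 0.1, -0.8]
grip_width: 0.0395
```

Run:
```python
from h import *
plan([.529,-.006,.15],np.pi/2+.083)
im=snap('wrist','w2')
plan([.529,-.006,.15],np.pi/2+.083)
print(proj('w2',[[.529,-.006,.015]]))
cv2.imwrite('pics/w2c.png',cv2.resize(im[30:330,60:460],None,fx=2,fy=2,interpolation=cv2.INTER_CUBIC))
```

```text
turn [-0.0003 -0.      0.0009] shift before [  -4.1  -14.  -110.2] after [  -4.1  -14.  -110.2] pos [ 0.5521 -0.1147  0.1459] F [ 0.2   0.07 -0.83] w 0.0395 t 5.03 q [-0.4   0.55  1.66 -0.    0.93  1.09]
turn [-0.0015  0.0003  0.0002] shift before [  -4.   -14.5 -111.1] after [  -4.   -14.4 -111.1] pos [ 0.5525 -0.1155  0.146 ] F [ 0.02  1.24 -0.87] w 0.0397 t 5.08 q [-0.4   0.55  1.66 -0.    0.93  1.09]
[[199.7490752  200.16771812]]
```

View pics/w2c.png

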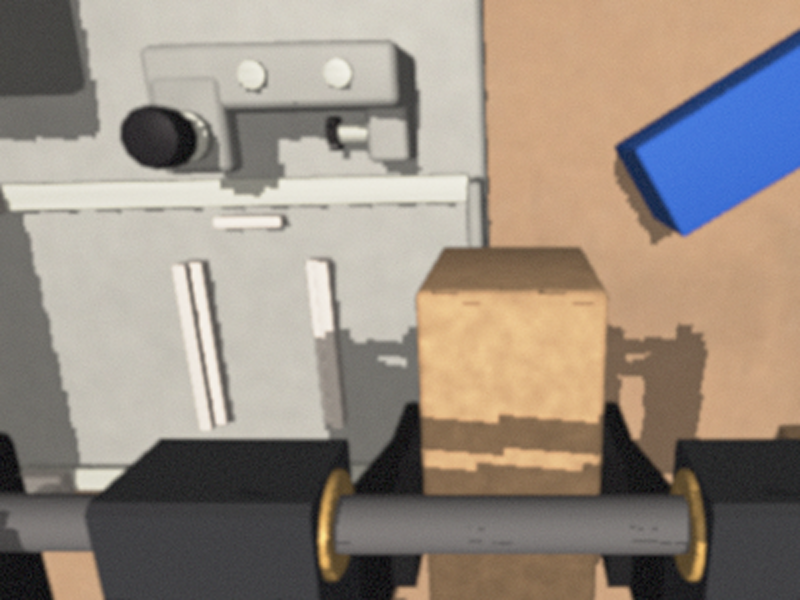

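The view shows the left cheek at (173-230, 262-430), the right cheek at (307-343, 260-425), the back stop at (250,222), and the carton gripped level at (510,390). I'll compute the nest from these.

Run:
```python
from h import *
n=lambda u,v:(60+u/2-.25,30+v/2-.25)
g=lambda u,v,z:at('w2',n(u,v),z)[:2]
L0,L1=g(208,262,.015),g(230,422,.015)
R0,R1=g(307,262,.024),g(319,400,.024)
O0,O1=g(173,266,.029),g(203,430,.029)
Q0,Q1=g(330,260,.029),g(343,425,.029)
S=g(249,228,.025)
# carton in hand, bottom z ~ .125 top .18
for a,b in((L0,L1),(R0,R1),(O0,O1),(Q0,Q1)): d=a-b; print(a.round(4),b.round(4),np.linalg.norm(d).round(4),np.arctan2(d[1],d[0]).round(3))
ya=.083; X=np.array([np.cos(ya),np.sin(ya)]);Y=np.array([-X[1],X[0]])
f=lambda p:(round(float(p@X),4),round(float(p@Y),4))
for p in(L0,L1,R0,R1,O0,O1,Q0,Q1,S): print(f(p))
zt=.146+.034
P=np.array([g(u,v,zt) for u,v in[(418,292),(607,291)]]);print('carton far top corners',P.round(4),[f(p) for p in P], 'tcp',f(readout.get_obs()['position'][:2]))
```

```text
[0.5646 0.0263] [0.4842 0.0199] 0.0806 0.079
[ 0.5704 -0.022 ] [ 0.504 -0.027] 0.0665 0.075
[0.5649 0.0354] [0.4861 0.0269] 0.0792 0.108
[ 0.5732 -0.0336] [ 0.4944 -0.0396] 0.079 0.077
(0.5648, -0.0206)
(0.4842, -0.0203)
(0.5666, -0.0692)
(0.5001, -0.0687)
(0.5659, -0.0115)
(0.4867, -0.0135)
(0.5684, -0.081)
(0.4894, -0.0805)
(0.5819, -0.0455)
carton far top corners [[ 0.6012 -0.0917]
 [ 0.6046 -0.1298]] [(0.5916, -0.1412), (0.5918, -0.1795)] tcp (0.5411, -0.1609)
```

Call:
play_rows(rows="0 0 0 0 -5 -30 1; 0 0 0 0 -5 -35 1; 0 0 0 0 -5 -30 1; 0 0 0 0 0 -19 1; 0 0 0 20 0 0 1; 0 0 0 20 0 0 1; 0 0 0 0 0 0 1; 0 0 0 0 0 0 1")

```text
time: 5.75
position: [0.5278, -0.0034, 0.1056]
tool_rot: [0.479, 0.52, -0.48, 0.519]
ft_force: [-0.7, 0.5, -1.2]
grip_width: 0.0399
```

Run:
```python
from h import *
plan([.5283,-.0022,.0364],np.pi/2+.081)
```

```text
turn [-0.0009 -0.0006  0.0023] shift before [69.2  0.7 -1.1] after [69.2  0.6 -1.2] pos [ 0.5278 -0.0034  0.1056] F [-0.74  0.53 -1.23] w 0.0399 t 5.75 q [-0.22  0.57  1.78 -0.    0.79  1.27]
```

Call:
play_rows(rows="0 0 0 20 0 -1 1; 0 0 0 15 0 0 1; 0 0 0 10 0 0 1; 0 0 0 6 0 0 1; 0 0 0 5 0 0 1; 0 0 0 4 0 0 1; 0 0 0 4 0 0 1; 0 0 0 0 0 0 1")

```text
time: 6.42
position: [0.5279, -0.0014, 0.0423]
tool_rot: [0.479, 0.52, -0.479, 0.52]
ft_force: [0.5, -0.3, -1.0]
grip_width: 0.0397
```

Call:
play_rows(rows="0 0 0 2 0 0 1; 0 0 0 2 0 0 1; 0 0 0 0 0 0 1; 0 0 0 0 0 0 1")

```text
time: 6.75
position: [0.5279, -0.0013, 0.0386]
tool_rot: [0.479, 0.52, -0.479, 0.52]
ft_force: [0.1, -0.7, -1.8]
grip_width: 0.0398
```

Run:
```python
from h import *
plan([.5283,-.0022,.0364],np.pi/2+.081)
```

```text
turn [ 0.0009  0.     -0.0001] shift before [2.2 0.3 0.9] after [2.2 0.3 0.9] pos [ 0.5279 -0.0013  0.0386] F [ 0.05 -0.67 -1.77] w 0.0398 t 6.75 q [-0.21  0.69  1.81  0.    0.64  1.27]
```

Call:
play_rows(rows="0 0 0 1 0 0 1; 0 0 0 1 0 0 1; 0 0 0 0.5 0 0 1; 0 0 0 0 0 0 1; 0 0 0 0 0 0 1")

```text
time: 7.17
position: [0.528, -0.0014, 0.0363]
tool_rot: [0.479, 0.52, -0.479, 0.52]
ft_force: [-0.7, 1.0, 2.3]
grip_width: 0.0398
```

Call:
play_rows(rows="0 0 0 0 0 0 0.25; 0 0 0 0 0 0 0.25; 0 0 0 0 0 0 0.25; 0 0 0 0 0 0 0.25; 0 0 0 -5 0 0 0.25; 0 0 0 -20 0 0 0.25; 0 0 0 -30 0 0 0.25; 0 0 0 -30 0 0 0.25")

```text
time: 7.83
position: [0.527, -0.0012, 0.1214]
tool_rot: [0.479, 0.521, -0.48, 0.519]
ft_force: [0.6, 0.2, -0.4]
grip_width: 0.0648
```

Call:
play_rows(rows="0 0 0 -35 0 0 0.25; 0 0 0 -35 0 0 0.25; 0 0 0 -35 0 0 0.25; 0 0 0 -20 0 0 0.6; 0 0 0 0 0 0 1; 0 0 0 0 0 0 1; 0 0 0 0 0 0 1; 0 0 0 0 0 0 1")

```text
time: 8.5
position: [0.5266, -0.0011, 0.2445]
tool_rot: [0.478, 0.521, -0.48, 0.519]
ft_force: [0.2, -0.3, -0.1]
grip_width: 0.0396
```

Run:
```python
from h import *
plan([.5095,.19,.2],np.pi/2+.081)
im=snap('wrist','w3')
cv2.imwrite('pics/w3c.png',cv2.resize(im[:320,0:480],None,fx=1.6,fy=1.6,interpolation=cv2.INTER_CUBIC))
```

```text
turn [ 0.0008 -0.0011  0.0036] shift before [  44.7   -1.2 -191.8] after [  44.5   -1.5 -191.9] pos [ 0.5266 -0.0011  0.2445] F [ 0.21 -0.25 -0.15] w 0.0396 t 8.5 q [-0.21  0.37  1.65 -0.    1.13  1.27]
```

View pics/w3c.png

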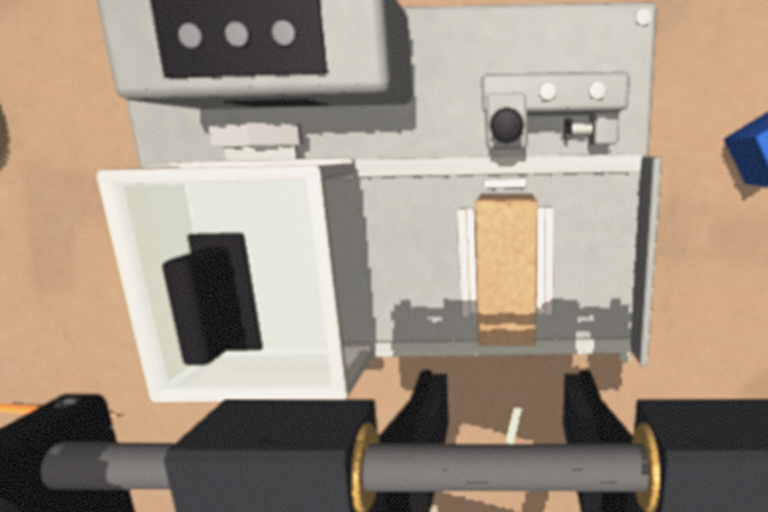

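The carton stands in the nest between the cheeks at (507,270) and is let go, with the guard still parked. The handle bar's top face is at about (163,262) to (213,358). I'll compute the handle centre.

Run:
```python
from h import *
n=lambda u,v:(u/1.6-.2,v/1.6-.2)
ya=.081; X=np.array([np.cos(ya),np.sin(ya)]);Y=np.array([-X[1],X[0]])
f=lambda p:(round(float(p[:2]@X),4),round(float(p[:2]@Y),4))
for q,z in [((163,263),.147),((185,365),.147),((190,253),.147),((212,357),.147),((190,234),.105),((243,234),.105),((262,348),.105),((477,198),.070),((536,198),.070),((536,345),.07),((478,344),.07)]: print(q,at('w3',n(*q),z).round(4),f(at('w3',n(*q),z)))
im=cv2.imread('pics/w3.png'); cv2.imwrite('pics/w3h.png',cv2.resize(im[130:245,80:180],None,fx=5,fy=5,interpolation=cv2.INTER_CUBIC))
plan([.5095,.1705,.2],np.pi/2+.081)
```

```text
(163, 263) [0.5399 0.1761 0.147 ] (0.5524, 0.1318)
(185, 365) [0.4835 0.1706 0.147 ] (0.4957, 0.1309)
(190, 253) [0.5463 0.1616 0.147 ] (0.5576, 0.1168)
(212, 357) [0.4895 0.1553 0.147 ] (0.5005, 0.1152)
(190, 234) [0.5474 0.1858 0.105 ] (0.5607, 0.1409)
(243, 234) [0.5499 0.1545 0.105 ] (0.5606, 0.1095)
(262, 348) [0.4789 0.1475 0.105 ] (0.4892, 0.1083)
(477, 198) [0.5782 0.0211 0.07  ] (0.578, -0.0257)
(536, 198) [ 0.5813 -0.0162  0.07  ] (0.578, -0.0632)
(536, 345) [ 0.4818 -0.0262  0.07  ] (0.4781, -0.0651)
(478, 344) [0.4792 0.0139 0.07  ] (0.4787, -0.0249)
turn [ 0.0008 -0.0011  0.0037] shift before [  44.6   -2.9 -172.4] after [  44.4   -3.2 -172.5] pos [ 0.5267 -0.0012  0.2444] F [-0.47 -0.64 -0.41] w 0.0355 t 8.55 q [-0.21  0.37  1.65 -0.    1.13  1.27]
```

View pics/w3h.png

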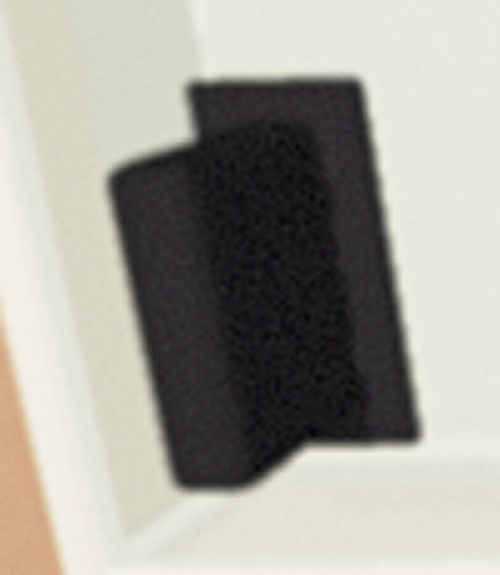

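Call:
play_rows(rows="0 0 0 0 0 -25 0.3; 0 0 0 0 0 -36 0.3; 0 0 0 0 0 -36 0.3; 0 0 0 0 0 -36 0.3; 0 0 0 0 0 -25 0.3; 0 0 0 0 0 -10 0.3; 0 0 0 0 0 0 0.3; 0 0 0 0 0 0 0.3")

```text
time: 9.22
position: [0.5138, 0.1657, 0.2451]
tool_rot: [0.478, 0.521, -0.48, 0.52]
ft_force: [0.2, -1.2, -0.4]
grip_width: 0.0608
```

Run:
```python
from h import *
plan([.5148,.1667,.116],np.pi/2+.081)
```

```text
turn [0.002  0.001  0.0018] shift before [129.1   1.3  -1. ] after [129.1   1.1  -0.9] pos [0.5138 0.1657 0.2451] F [ 0.22 -1.21 -0.36] w 0.0608 t 9.22 q [ 0.11  0.39  1.62 -0.    1.14  1.59]
```

Call:
play_rows(rows="0 0 0 25 1 -1 0.3; 0 0 0 30 0 0 0.3; 0 0 0 25 0 0 0.3; 0 0 0 20 0 0 0.3; 0 0 0 15 0 0 0.3; 0 0 0 8 0 0 0.3; 0 0 0 5 0 0 0.3; 0 0 0 0 0 0 0.3")

```text
time: 9.88
position: [0.515, 0.166, 0.1173]
tool_rot: [0.479, 0.52, -0.48, 0.519]
ft_force: [-0.1, 0.4, -1.0]
grip_width: 0.0609
```

Call:
play_rows(rows="0 0 0 0 0 0 0.5; 0 0 0 0 0 0 0.6; 0 0 0 0 0 0 0.7; 0 0 0 0 0 0 1; 0 0 0 0 0 0 1; 0 0 0 0 0 0 1; 0 0 0 0 0 0 1; 0 0 0 0 0 0 1", squeeze=30)

```text
time: 10.55
position: [0.5151, 0.1674, 0.1182]
tool_rot: [0.479, 0.52, -0.479, 0.52]
ft_force: [-0.1, -1.1, 1.7]
grip_width: 0.0154
```

Run:
```python
from h import *
plan([.5148,.1667,.116],np.pi/2+.081)
```

```text
turn [ 0.0008 -0.0005 -0.0003] shift before [ 2.2 -0.4  0.7] after [ 2.2 -0.4  0.7] pos [0.5151 0.1674 0.1182] F [-0.1  -1.12  1.7 ] w 0.0154 t 10.55 q [0.11 0.57 1.74 0.   0.84 1.6 ]
```

Call:
play_rows(rows="0 0 0 0 0 5 1; 0 0 0 0 0 12 1; 0 0 0 0 0 18 1; 0 0 0 0 0 18 1; 0 0 0 0 0 18 1; 0 0 0 0 0 18 1; 0 0 0 0 0 18 1; 0 0 0 0 0 13 1")

```text
time: 11.22
position: [0.5272, 0.0453, 0.1182]
tool_rot: [0.48, 0.518, -0.478, 0.521]
ft_force: [5.4, 1.8, -2.9]
grip_width: 0.0155
```

```bash
cat >> h.py <<'E'
def g():
    o=readout.get_obs(); X=np.array([np.cos(.081),np.sin(.081)]);Y=np.array([-X[1],X[0]])
    p0=np.array([.5151,.1674]); p=o['position'][:2]-p0; F=o['ft_force'][:2]
    print('travel mm',round(-1e3*p@Y,2),'lat',round(1e3*p@X,2),'F push-back',round(F@Y,2),'lat',round(F@X,2),'z',o['position'][2].round(4),'w',round(o['grip_width'],4))
E
python3 -c "
from h import *
g()"
```

```text
travel mm 122.63 lat 2.18 F push-back 1.34 lat 5.49 z 0.1182 w 0.0155
```

Call:
play_rows(rows="0 0 0 0 2 0 1; 0 0 0 0 0.5 4 1; 0 0 0 0 0 4 1; 0 0 0 0 0 4 1; 0 0 0 0 0 0 1; 0 0 0 0 0 0 1")

```text
time: 11.72
position: [0.5282, 0.0355, 0.1182]
tool_rot: [0.479, 0.52, -0.479, 0.52]
ft_force: [0.1, -1.6, 3.9]
grip_width: 0.0157
```

```bash
python3 -c "
from h import *
g()"
```

```text
travel mm 132.51 lat 2.38 F push-back -1.59 lat -0.03 z 0.1182 w 0.0157
```

Call:
play_rows(rows="0 0 0 0 0.1 3 1; 0 0 0 0 0.1 3 1; 0 0 0 0 0.1 3 1; 0 0 0 0 0.1 3 1; 0 0 0 0 0 3 1; 0 0 0 0 0 3 1; 0 0 0 0 0 3 1; 0 0 0 0 0 3 1")

```text
time: 12.38
position: [0.5303, 0.0138, 0.1181]
tool_rot: [0.48, 0.521, -0.479, 0.519]
ft_force: [0.6, 9.5, 6.2]
grip_width: 0.0158
```

```bash
python3 -c "
from h import *
g()"
```

```text
travel mm 154.35 lat 2.75 F push-back 9.4 lat 1.38 z 0.1181 w 0.0158
```

Call:
play_rows(rows="0 0 0 0 0 1 1; 0 0 0 0 0 1 1; 0 0 0 0 0 1 1; 0 0 0 0 0 1 1")

```text
time: 12.72
position: [0.5308, 0.0096, 0.1182]
tool_rot: [0.48, 0.521, -0.479, 0.519]
ft_force: [0.1, 8.2, 5.2]
grip_width: 0.0156
```

Call:
play_rows(rows="0 0 0 0 0 1 1; 0 0 0 0 0 1 1; 0 0 0 0 0 1 1; 0 0 0 0 0 0 1")

```text
time: 13.05
position: [0.531, 0.0066, 0.1182]
tool_rot: [0.48, 0.521, -0.479, 0.519]
ft_force: [-0.4, 7.8, 5.2]
grip_width: 0.0153
```

Call:
play_rows(rows="0 0 0 0 0 1 1; 0 0 0 0 0 1 1; 0 0 0 0 0 1 1; 0 0 0 0 0 0 1")

```text
time: 13.38
position: [0.5313, 0.0037, 0.1182]
tool_rot: [0.48, 0.521, -0.479, 0.519]
ft_force: [0.1, 7.9, 5.8]
grip_width: 0.0162
```

Call:
play_rows(rows="0 0 0 0 0 1 1; 0 0 0 0 0 1 1; 0 0 0 0 0 1 1; 0 0 0 0 0 0 1")

```text
time: 13.72
position: [0.5317, 0.0002, 0.1182]
tool_rot: [0.48, 0.52, -0.479, 0.519]
ft_force: [0.2, 3.9, 4.5]
grip_width: 0.0159
```

Call:
play_rows(rows="0 0 0 0 0 1 1; 0 0 0 0 0 1 1; 0 0 0 0 0 0 1")

```text
time: 13.97
position: [0.5322, -0.0041, 0.1182]
tool_rot: [0.479, 0.52, -0.479, 0.521]
ft_force: [0.6, -1.6, 5.2]
grip_width: 0.016
```

Call:
play_rows(rows="0 0 0 0 0 0.5 1; 0 0 0 0 0 0.5 1; 0 0 0 0 0 0 1")

```text
time: 14.22
position: [0.5322, -0.0044, 0.1182]
tool_rot: [0.479, 0.52, -0.479, 0.52]
ft_force: [-0.9, 0.2, 4.2]
grip_width: 0.0158
```

Call:
play_rows(rows="0 0 0 0 0 0.5 1; 0 0 0 0 0 0.5 1; 0 0 0 0 0 0 1")

```text
time: 14.47
position: [0.5322, -0.0048, 0.1182]
tool_rot: [0.48, 0.52, -0.479, 0.52]
ft_force: [0.2, 2.2, 6.3]
grip_width: 0.0159
```

Call:
play_rows(rows="0 0 0 0 0 0.5 1; 0 0 0 0 0 0.5 1; 0 0 0 0 0 0 1")

```text
time: 14.72
position: [0.5324, -0.0062, 0.1181]
tool_rot: [0.479, 0.52, -0.479, 0.52]
ft_force: [1.0, -0.4, 5.2]
grip_width: 0.016
```

Call:
play_rows(rows="0 0 0 0 0 0.5 1; 0 0 0 0 0 0.5 1; 0 0 0 0 0 0 1")

```text
time: 14.97
position: [0.5326, -0.0089, 0.1182]
tool_rot: [0.478, 0.519, -0.48, 0.521]
ft_force: [-1.4, -6.3, 5.2]
grip_width: 0.0159
```

Call:
play_rows(rows="0 0 0 0 0 0.5 1; 0 0 0 0 0 0 1; 0 0 0 0 0 0 1")

```text
time: 15.22
position: [0.5326, -0.009, 0.1182]
tool_rot: [0.479, 0.519, -0.479, 0.521]
ft_force: [-0.7, -5.6, 4.6]
grip_width: 0.0156
```

Call:
play_rows(rows="0 0 0 0 0 0.5 1; 0 0 0 0 0 0.5 1; 0 0 0 0 0 0 1")

```text
time: 15.47
position: [0.5327, -0.0091, 0.1182]
tool_rot: [0.479, 0.52, -0.479, 0.52]
ft_force: [-0.1, -3.3, 3.6]
grip_width: 0.0163
```

Call:
play_rows(rows="0 0 0 0 0 0.5 1; 0 0 0 0 0 0.5 1; 0 0 0 0 0 0 1")

```text
time: 15.72
position: [0.5327, -0.0093, 0.1182]
tool_rot: [0.48, 0.52, -0.479, 0.52]
ft_force: [0.2, -1.1, 5.7]
grip_width: 0.0157
```

Call:
play_rows(rows="0 0 0 0 0 0.5 1; 0 0 0 0 0 0.5 1; 0 0 0 0 0 0.5 1; 0 0 0 0 0 0 1")

```text
time: 16.05
position: [0.5327, -0.0099, 0.1182]
tool_rot: [0.48, 0.52, -0.479, 0.519]
ft_force: [0.3, 2.0, 5.5]
grip_width: 0.016
```

Call:
play_rows(rows="0 0 0 0 0 -1 1; 0 0 0 0 0 -0.5 1; 0 0 0 0 0 0 1; 0 0 0 0 0 0 1")

```text
time: 16.38
position: [0.5327, -0.0095, 0.1182]
tool_rot: [0.479, 0.52, -0.479, 0.52]
ft_force: [0.4, -1.6, 6.3]
grip_width: 0.0161
```

Run:
```python
from h import *
g()
im=snap('side','d1')
a=cv2.imread('pics/d0.png')
cr=lambda i:cv2.resize(i[195:300,255:385],None,fx=3,fy=3,interpolation=cv2.INTER_CUBIC)
cv2.imwrite('pics/d1c.png',np.hstack([cr(a),cr(im)]))
```

```text
travel mm 177.75 lat 3.21 F push-back -1.65 lat 0.29 z 0.1182 w 0.0161
```

View pics/d1c.png

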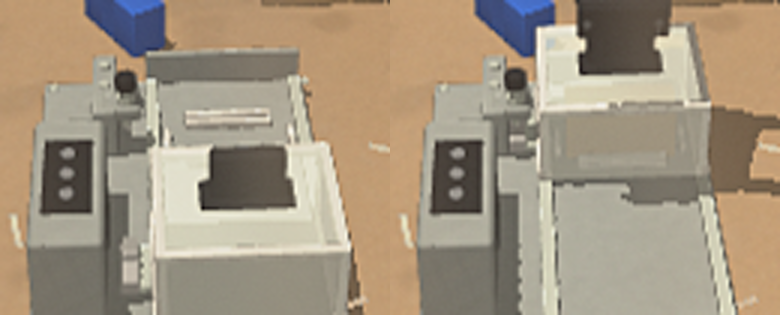

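The side view shows the guard over the carton, which is visible through the clear wall at right (640,140). The knob sits at about (515,78), roughly a pixel above its resting height, so the pin looks dropped. I'll do a gentle pull-back check.

Call:
play_rows(rows="0 0 0 0 0 -1 1; 0 0 0 0 0 -1 1; 0 0 0 0 0 0 1; 0 0 0 0 0 0 1")

```text
time: 16.77
position: [0.5326, -0.0089, 0.1182]
tool_rot: [0.479, 0.519, -0.479, 0.521]
ft_force: [0.5, -6.7, 4.7]
grip_width: 0.016
```

Call:
play_rows(rows="0 0 0 0 0 1 1; 0 0 0 0 0 1 1; 0 0 0 0 0 0 0.4; 0 0 0 0 0 0 0.3; 0 0 0 0 0 0 0.3; 0 0 0 0 0 0 0.3; 0 0 0 0 0 0 0.3; 0 0 0 0 0 0 0.3")

```text
time: 17.43
position: [0.5322, -0.0093, 0.1178]
tool_rot: [0.479, 0.52, -0.479, 0.52]
ft_force: [0.6, 0.4, -0.2]
grip_width: 0.048
```

Call:
play_rows(rows="0 0 0 -5 0 0 0.3; 0 0 0 -15 0 0 0.3; 0 0 0 -30 0 0 0.3; 0 0 0 -30 0 0 0.3; 0 0 0 -30 0 0 0.3; 0 0 0 -30 0 0 0.3; 0 0 0 0 0 0 0.3; 0 0 0 0 0 0 0.3")

```text
time: 18.1
position: [0.5336, -0.0097, 0.2603]
tool_rot: [0.48, 0.518, -0.478, 0.522]
ft_force: [-0.8, -0.3, 0.0]
grip_width: 0.0607
```

Run:
```python
from h import *
g()
im=snap('side','d2');w=snap('wrist','w4')
cr=lambda i:cv2.resize(i[195:300,255:385],None,fx=3,fy=3,interpolation=cv2.INTER_CUBIC)
cv2.imwrite('pics/d2c.png',np.hstack([cr(im),cv2.resize(w[:315,130:530],(400,315))]))
```

```text
travel mm 178.02 lat 4.08 F push-back -0.23 lat -0.85 z 0.2603 w 0.0607
```

View pics/d2c.png

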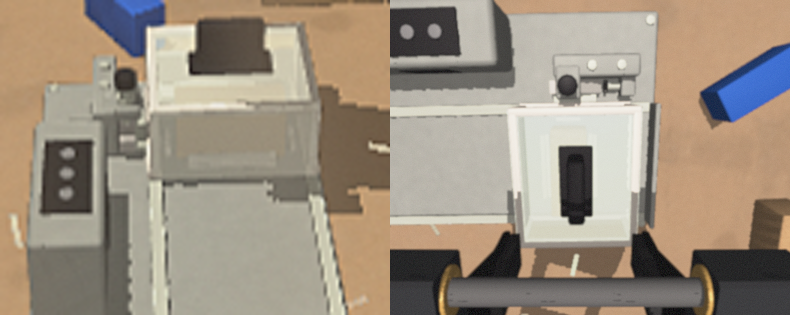

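Both views show the guard over the carton and unmoved after release, with the gripper clear of it. I'm handing the job in.

```bash
python3 -c "
from h import *
print(robot.hand_in())"
```

```text
the job is handed in; nothing more can be done
None
```

The shorter carton stands in the nest, the guard is latched over it, and the job was handed in at about 18 s of robot time. The hand-in gives no verdict, so what follows rests on my own checks.

- **Carton:** I picked the carton at about (0.604, -0.325), which measured 100 x 40 mm. I set it on the nest floor, let go, and confirmed it was seated between the cheeks before touching the guard. I did not touch the longer carton or the red and blue blocks.
- **Guard:** I gripped the bar and slid the guard slowly.
  - The push reached about 9 N near 154 mm of travel and fell off past about 166 mm.
  - The pin dropped at about 175–177 mm, and the guard pulled forward by itself.
  - I pushed only to about 2 N beyond that, so the buffer should be barely touched.
- **Last checks:**
  - Pulling back with about 6.7 N moved the guard only about 0.6 mm.
  - After release it stayed at about 178 mm in both camera views, with the gripper clear.
  - The knob looked about one pixel above its rest height. That agrees with the pin in the notch, but I did not measure the pin lift more closely.
- **Disagreement:** The guard's rail ran about 0.02 rad off my estimate of the station's direction. It gave 5 N of sideways force, which I corrected midway.

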